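# Pop and trap a detergent tablet

### The job

Press the orange key of the tablet dispenser all the way down with one finger, and with the other finger stop the detergent tablet that pops out on the sloping chute, once it is clear of the gate slit and before it slides off the open lower end. Finish while holding like that: key still down, tablet at rest on the chute against the finger. Touch only - do not lift the tablet, and leave the two thread reels and the tape measure where they are.

Things in the scene. Friction and masses are not known exactly. Their poses are not given: they have to be found in the camera images.
- dispenser: White and grey tablet dispenser, fixed, foot 186 x 96 mm, 90 mm high at the rear. Origin: centre of its underside, on the worktop. x runs from the low open end of the chute to the magazine, z up. The round key stands on a pedestal at (-47, +30) mm; the chute's centre line is at y = -24 mm, so they are 54 mm apart. Nothing stands over either.
- key_top (a point): Centre of the top of the orange key (27 mm diameter, 46 mm above the worktop when up). Pressed straight down 9 mm, to 37 mm above the worktop. The gate bar across the chute sinks with it and frees the tablet after about 6 mm; both spring back up when the key is let go.
- key (a joint): Travel of the key in m: 0 up, 0.009 fully down; spring force about 1.5 N at the start, 4.2 N at the bottom.
- chute: Metal chute of the dispenser, fixed to it, 31 mm wide inside, falling 14 degrees toward its -x end. Origin: on the floor's centre line; x up the slope, z square to the floor (floor at z = 0). Open lower end at x = -60 mm, gate at +56 mm, beyond it the roofed magazine. Below the gate the side walls are only 5 mm high, so a finger may come down anywhere in or across it.
- catch (a point): Point on the chute floor, 27 mm above the worktop, abreast of the key and 54 mm from its axis: a good place for the trapping finger. With both fingertips level at the key's lowest height (37 mm) the tip here stands 10 mm above the floor, 5 mm above the walls, and still stops the 22 mm high tablet.
- tablet: Loose detergent tablet, white with blue top, 34 (x, along the chute) x 28 x 22 mm, about 60 g, slick. Origin: centre of its underside; starts at chute x = +76 mm. Once the gate sinks, a black spring pusher (1 to 1.7 N) drives it 110 mm down and off the chute within a second: the trapping finger must be in place before the key goes down. Clear of the gate below x = +36 mm, lost below -50 mm.
- red_spool: Reel of red thread, 28 x 41 x 42 mm, standing loose on the key's side. Origin: near the centre of its underside.
- blue_spool: Reel of blue thread, 28 x 41 x 42 mm, standing loose on the chute's side. Origin: near the centre of its underside.
- tape_measure: Round red tape measure, 54 x 61 x 18 mm, lying loose on the key's side. Origin: centre of its underside.

How it is judged (in metres and radians):
On the way, in this order (a step that is already met when the one before it is completed fails the run):
1. a finger presses the key down far enough to open the gate (value of joint key above 0.006 m and contact force between the fingers and key above 0.5 N).
2. the tablet, clear of the gate, is stopped on the chute by a finger while the key is still down (x of tablet in the frame of chute between -0.05 and 0.036 m and value of joint key above 0.006 m and contact force between the fingers and tablet above 0.005 N and linear speed of tablet below 0.02 m/s), for 0.3 s.
At the end, for the whole second after the job is handed in: The key is held down by a finger (more than 6 of its 9 mm), and the tablet lies at rest (under 20 mm/s) on the chute against a finger, its origin between -50 and +36 mm along the chute (clear of the gate, not off the lower end) (all of step 2 and contact force between the fingers and key above 0.5 N); the arm keeps its last pose, push and grip.
It fails at once if the tablet runs off the chute's lower end (x of tablet in the frame of chute below -0.052 m).
It fails at once if the tablet is lifted, tipped or taken out of the chute (z of tablet in the frame of chute above 0.008 m or angle between the z axis of tablet and the z axis of chute, either way round above 0.35 rad).
It fails at once if the red spool is moved (more than 12 mm) (distance of red_spool from where it was at the start of the episode above 0.012 m).
It fails at once if the blue spool is moved (more than 12 mm) (distance of blue_spool from where it was at the start of the episode above 0.012 m).
It fails at once if the tape measure is moved (more than 12 mm) (distance of tape_measure from where it was at the start of the episode above 0.012 m).
It also fails if it takes over 32 s, if anything falls off the work surface, if the arm or the gripper's body presses on something with over 40 N, if the wrist force passes 120 N, or if a joint passes its speed limit or range.

### The arm

A 7-joint arm with a two-finger parallel gripper is mounted at the origin on a cart in front of the work surface, level with it; the furniture and walls round the work are solid. World frame = base frame: x ahead of the robot, y to its left, z up, the work surface at z = 0. Lengths are in m, angles in degrees, forces in N, time in s.
With the tool pointing down it reaches from about 0.425 to 0.875 m from the base axis. Payload 4.7 kg.
Tool frame: the origin (TCP) lies on the centre line of the jaws, within the pads' length; the fingertips stand 11 mm ahead of it and the grasp point (between the pads) lies 8 mm behind it (finger_overhang is the x of the fingertips in the tool frame, in m); x points along the fingers, z is the direction in which the jaws open and shut, and the axes are right-handed (so a half turn about x gives the same grasp; the last joint's range is limited). The gripper opens to 87 mm and grips with 3 to 60 N. Pads are 19 mm wide; open, the fingers measure 117 mm over their backs; the gripper's body (75 mm by 190 mm) begins 51 mm behind the grasp point.
Start: joints at [-70.525, 18.392, -4.016, 83.108, 1.295, 78.541, -3.26], TCP at [0.208, 0.616, 0.234] pointing down, gripper open.
Joint ranges: [-163.93, 163.93], [-17.29, 119.83], [-79.2, 71.16], [3.27, 140.29], [-89.18, 269.18], [5.43, 117.66], [-154.24, 154.24]. Speed limits (degrees/s): [147.25, 147.25, 180, 180, 180, 180, 180].

### API

Orientations are given as [roll, pitch, yaw] about the fixed x, y, z axes, in that order (R = Rz(yaw) Ry(pitch) Rx(roll)).
In Python, from cell import get_obs, read_camera, sign_off, cut_out, finger_overhang gives the robot as it stands.
- The arm moves only by the tool servo_tool, never from a script. Its argument "rows" is one flat list of numbers, 5 for each row, row after row: the shift along the world's x, y, z in mm, then the turn about the world's z in degrees, then the closure, from 0 (fully open) to 1 (shut). A call has 1 to 10 rows; each row is the pose to reach, as a shift and turn from the pose commanded when the call began; what a row does not reach only later rows make up. A row lasts 1/12 s, in which the tool goes at most 41.7 mm and 7.16 degrees, less where a joint would pass 70% of its speed; a pose out of reach is approached as far as the arm can. A call with a gripper value outside its range is refused whole. The fingers move at their own pace and stop on an object; "force" is the grip in N (left out, the last holds). Time passes only in rows, so rows that repeat a pose let the fingers close. It gives the time, the measured TCP pose, the force and the opening at its end, in the units of the state.
- get_obs(): the state, without advancing time (a new reading comes with each control period).
- read_camera(name): name is "side" or "top" or "wrist"; returns a dict with "frame" (400x640x3 uint8, blue, green, red), "range_z" (400x640 float32, m along the optical axis (not along the pixel's ray), 0 where there is no reading), "intrinsics" (3x3 intrinsics, pixels), "k1" (the pictures are not rectified: a ray, as slopes to the right and down, at radius r is drawn at 1 + k1 r^2 times it, then the intrinsics apply), "cam_to_world" (4x4, takes a point from camera to world coordinates); the wrist camera has in their place "tool_from_camera" (4x4, takes a point from camera to tool coordinates, whose origin is the TCP and whose axes are the tool frame's). Camera axes: x right, y down, z forward; pixel columns grow to the right and rows downward; lengths in m; the calibration is good to about 2 mm. A picture is of the moment at which its call begins: read the wrist's pose just before it.
- sign_off(): hands the job in, once; it reports no verdict.
Trained networks look in a picture, given as the dict that the camera call returned (one of the last four; its "shot" number tells which), for a name from the list of things; names that differ only in an ending like _2 or _b are one class to them, and where a whole thing is asked for, a point or a joint stands for the part that bears it (a point fixed in the world has none). Each returns a list of dicts, best first, with "score" (0 to 1); they miss things now and then, are a little off and sometimes report something else, mostly with a low value. They report only what shows in the picture. A call takes as long as a camera call.
- cut_out(name, picture): "pixels" (400x640 bool, what is visible of it) and "extent" ([centre column, centre row, width, height] in pixels, round what is visible of it).
The state is a dict: "time_s": time; "qpos": joint angles; "joint_velocities": joint speeds; "effort": joint torques, N m; "tool_pos": TCP position; "tool_rot": TCP orientation; "force": force on the tool from outside, world axes, zero at the start; "wrist_torque": the same for the moment, N m; "grip_width": finger opening in m.
Only numpy, scipy, OpenCV 4.12 (cv2) and the standard library are available. Lean on these libraries where they do the work, as an engineer would, in place of code of your own. Each camera call takes 0.05 s, during which the arm holds its last target.

## Working session

There is one attempt and no reset: what is moved stays moved. The work goes in short steps, Python scripts to look and compute and a tool call to move; the robot and the scene stay as the last step left them, time stands still between calls to the robot, and variables do not carry over. Pictures are saved under pics/ and viewed, and the job is handed in when it is done.

Besides the shell and the picture viewer there is one more tool, called after ">>>" by a JSON object that holds its "op" and its "data", one argument or row to a line. servo_tool: Moves the arm, as the interface text tells. Its arguments: {"type":"object","properties":{"rows":{"type":"array"},"force":{"type":"number"}},"required":["rows"]}

```bash
mkdir -p pics; ls; cat > h.py <<'E'
import numpy as np, cv2
from cell import *
def pts(p):
    d=p["range_z"];K=p["intrinsics"];h,w=d.shape
    u,v=np.meshgrid(np.arange(w),np.arange(h))
    x=(u-K[0,2])/K[0,0];y=(v-K[1,2])/K[1,1]
    a,b=x.copy(),y.copy()
    for _ in range(8):
        f=1+p["k1"]*(a*a+b*b);a=x/f;b=y/f
    P=np.stack([a*d,b*d,d],-1)
    T=p["cam_to_world"]
    W=P@T[:3,:3].T+T[:3,3]
    W[d<=0]=np.nan
    return W
E
python3 - <<'E'
from h import *
o=get_obs();print({k:np.round(v,3) for k,v in o.items()})
for n in("top","side"):
    p=read_camera(n);cv2.imwrite(f"pics/{n}0.png",p["frame"]);W=pts(p)
    print(n,np.round(p["cam_to_world"],3).tolist())
    for t in["dispenser","key_top","chute","tablet","red_spool","blue_spool","tape_measure"]:
        for r in cut_out(t,p)[:1]:
            m=r["pixels"];q=W[m];print(t,round(r["score"],2),np.round(r["extent"]),np.round(np.nanmedian(q,0),3),np.round(np.nanpercentile(q,3,0),3),np.round(np.nanpercentile(q,97,0),3))
E
```

```text
pics
{'time_s': np.float64(0.0), 'qpos': array([-70.525,  18.439,  -4.014,  83.174,   1.295,  78.541,  -3.26 ]), 'joint_velocities': array([ 0.017,  0.019, -0.047, -0.047, -0.019,  0.056, -0.003]), 'effort': array([-0.0000e+00, -4.9129e+01, -4.0400e-01, -3.1253e+01, -6.4000e-02,
        4.4000e-02,  0.0000e+00]), 'tool_pos': array([0.208, 0.615, 0.232]), 'tool_rot': array([-176.878,   89.892, -105.546]), 'force': array([-0.365, -0.032, -0.364]), 'wrist_torque': array([ 0.008, -0.045,  0.043]), 'grip_width': np.float64(0.087)}
top [[0.019, -0.983, 0.181, 0.337], [-1.0, -0.019, 0.003, -0.33], [0.001, -0.181, -0.983, 0.912], [0.0, 0.0, 0.0, 1.0]]
dispenser 0.89 [325. 214.  66. 103.] [ 0.481 -0.331  0.02 ] [ 0.396 -0.38   0.006] [ 0.566 -0.279  0.085]
key_top 0.5 [304. 231.  12.  13.] [ 0.442 -0.294  0.045] [ 0.431 -0.305  0.043] [ 0.454 -0.283  0.048]
chute 0.93 [336. 214.  35. 102.] [ 0.478 -0.356  0.039] [ 0.394 -0.384  0.015] [ 0.554 -0.327  0.087]
red_spool 0.68 [264. 220.  24.  17.] [ 0.464 -0.214  0.04 ] [ 0.453 -0.224  0.001] [ 0.477 -0.201  0.044]
blue_spool 0.62 [382. 236.  18.
[... 240 characters left out ...]
681, -0.917], [0.015, -0.786, -0.619, 0.578], [0.0, 0.0, 0.0, 1.0]]
dispenser 0.97 [319. 202. 113.  68.] [ 0.48  -0.364  0.029] [ 0.394 -0.392  0.003] [ 0.555 -0.284  0.084]
key_top 0.5 [319. 200. 110.  72.] [ 0.479 -0.364  0.029] [ 0.394 -0.392  0.002] [ 0.556 -0.281  0.084]
chute 0.91 [320. 200. 108.  64.] [ 0.491 -0.364  0.044] [ 0.393 -0.392  0.017] [ 0.554 -0.326  0.087]
red_spool 0.55 [279. 168.  16.  28.] [ 0.463 -0.22   0.029] [ 0.454 -0.227  0.001] [ 0.477 -0.204  0.043]
blue_spool 0.86 [324. 249.  16.  25.] [ 0.433 -0.452  0.031] [ 0.423 -0.459  0.001] [ 0.447 -0.436  0.043]
tape_measure 0.77 [332. 168.  29.  18.] [ 0.56  -0.249  0.015] [ 0.538 -0.269 -0.001] [ 0.591 -0.205  0.019]
```

```bash
python3 - <<'E'
import cv2,numpy as np
a=cv2.imread("pics/top0.png");b=cv2.imread("pics/side0.png")
A=cv2.resize(a[130:290,230:430],None,fx=3,fy=3,interpolation=cv2.INTER_CUBIC)
B=cv2.resize(b[130:270,230:410],None,fx=3,fy=3,interpolation=cv2.INTER_CUBIC)
cv2.imwrite("pics/t1.png",A);cv2.imwrite("pics/s1.png",B)
E
```

```text
(no output)
```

View pics/t1.png

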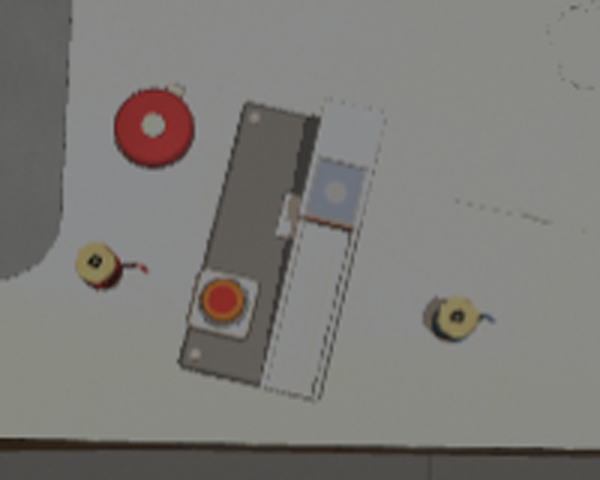

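View pics/s1.png

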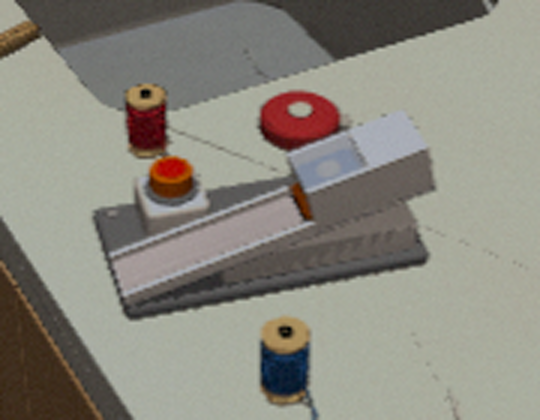

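View pics/top0.png

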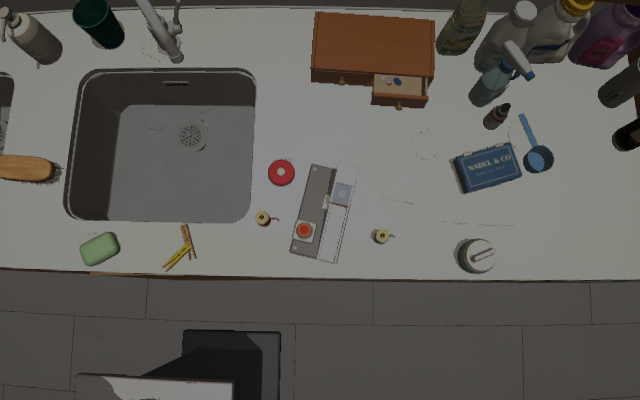

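```bash
cat > est.py <<'E'
from h import *
from scipy.optimize import least_squares
import sys
def est(n):
    p=read_camera(n);W=pts(p)
    hsv=cv2.cvtColor(p["frame"],cv2.COLOR_BGR2HSV)
    D=cut_out("dispenser",p)[0]["pixels"]
    D=cv2.dilate(D.astype(np.uint8),np.ones((3,3)))>0
    red=D&((hsv[...,0]<14))&(hsv[...,1]>150)&np.isfinite(W[...,2])
    q=W[red]; near=np.linalg.norm(q[:,:2]-[.442,-.294],axis=1)<.03
    q=q[near]; top=q[q[:,2]>.042]
    key=(top[:,:2].min(0)+top[:,:2].max(0))/2
    print(n,"key n",len(top),"mean",np.round(top.mean(0),4),"mid",np.round(key,4),"ext",np.ptp(top,axis=0).round(4))
    C=cut_out("chute",p)[0]["pixels"]
    # floor plane points: fit height plane
    q=W[C]; q=q[np.isfinite(q).all(1)]
    x=q[:,:2]
    r=cv2.minAreaRect((x*1000).astype(np.float32));print(" chute rect",np.round(r[0],1),np.round(r[1],1),r[2])
    q=W[D]; q=q[np.isfinite(q).all(1)&(np.abs(q[:,2])<.12)&(q[:,2]>.005)]
    r=cv2.minAreaRect((q[:,:2]*1000).astype(np.float32));print(" disp rect",np.round(r[0],1),np.round(r[1],1),r[2])
    # floor of chute between z .018 and .05 : gradient
    q=W[C];q=q[np.isfinite(q).all(1)];q=q[(q[:,0]<.50)]
    A=np.c_[q[:,:2],np.ones(len(q))]
    w=np.ones(len(q))
    for _ in range(10):
        c=np.linalg.lstsq(A*w[:,None],q[:,2]*w,rcond=None)[0];w=1/(1+(np.abs(A@c-q[:,2])/.002)**2)
    print(" slope",np.degrees(np.arctan(np.hypot(*c[:2]))),"dir",np.degrees(np.arctan2(c[1],c[0])),len(q))
if __name__=="__main__":
    for n in("top","side"): est(n)
    o=get_obs()
    from scipy.spatial.transform import Rotation as R
    M=R.from_euler("xyz",o["tool_rot"],degrees=True).as_matrix();print(M.round(3),o["tool_pos"],np.degrees(np.arctan2(M[1,2],M[0,2])))
E
python3 est.py
```

```text
Traceback (most recent call last):
  File "est.py", line 29, in <module>
    for n in("top","side"): est(n)
                            ~~~^^^
  File "est.py", line 7, in est
    D=cut_out("dispenser",p)[0]["pixels"]
      ~~~~~~~~~~~~~~~~~~~~~~^^^
IndexError: list index out of range
```

```bash
sed -i 's/^def est(n):/def co(t,n):\n    for _ in range(6):\n        p=read_camera(n); r=cut_out(t,p); s=cut_out("chute",p)\n        if r and s: return p,r[0]["pixels"],s[0]["pixels"]\ndef est(n):/; s/    p=read_camera(n);W=pts(p)/    p,D,C=co("dispenser",n);W=pts(p)/; /D=cut_out/d; /C=cut_out/d' est.py; python3 est.py
```

```text
Traceback (most recent call last):
  File "est.py", line 31, in <module>
    for n in("top","side"): est(n)
                            ~~~^^^
  File "est.py", line 15, in est
    key=(top[:,:2].min(0)+top[:,:2].max(0))/2
         ~~~~~~~~~~~~~^^^
ValueError: zero-size array to reduction operation minimum which has no identity
```

```bash
sed -i 's/red=D&/red=/; s/hsv\[...,1\]>150/hsv[...,1]>120/; s/near=np/print(len(q)); near=np/' est.py; python3 est.py
```

```text
8677
top key n 112 mean [ 0.4434 -0.2931  0.0453] mid [ 0.4426 -0.2929] ext [0.0234 0.0249 0.0087]
 chute rect [ 473.8 -354.7] [ 42.  175.8] 76.26041412353516
 disp rect [ 483.5 -330.2] [ 95.9 184.4] 77.57382202148438
 slope 14.328326615292267 dir -11.351367946236419 1251
8299
side key n 96 mean [ 0.4424 -0.2962  0.0454] mid [ 0.4425 -0.2955] ext [0.0245 0.0265 0.0061]
 chute rect [ 477.2 -352.9] [ 58.7 181. ] 74.4441146850586
 disp rect [ 479.7 -319. ] [133.2 183.7] 82.50674438476562
 slope 14.453044862012643 dir -18.30101887915359 1404
[[ 0.    -0.947  0.32 ]
 [ 0.     0.32   0.947]
 [-1.    -0.     0.   ]] [0.20806656 0.6158151  0.23359028] 71.33271842678677
```

```bash
python3 - <<'E'
from h import *
for n in("top","side"):
    W=pts(read_camera(n)).reshape(-1,3);W=W[np.isfinite(W).all(1)]
    for x0 in np.arange(.2,.85,.1):
        r=[]
        for y0 in np.arange(-.5,.8,.1):
            s=W[(W[:,0]>=x0)&(W[:,0]<x0+.1)&(W[:,1]>=y0)&(W[:,1]<y0+.1)]
            r.append(round(float(s[:,2].max()),2) if len(s) else None)
        print(n,round(x0,1),r)
E
```

```text
top 0.2 [-0.88, -0.88, -0.88, -0.88, -0.88, -0.87, -0.88, -0.88, -0.88, -0.87, -0.88, -0.88, -0.88]
top 0.3 [0.0, 0.03, 0.01, 0.0, 0.01, 0.03, 0.03, 0.01, 0.0, -0.31, -0.33, -0.4, -0.56]
top 0.4 [0.04, 0.07, 0.05, 0.04, 0.01, 0.03, 0.03, 0.01, 0.0, None, None, None, None]
top 0.5 [0.01, 0.09, 0.02, 0.0, -0.19, -0.19, -0.19, 0.05, 0.05, None, None, None, None]
top 0.6 [0.04, 0.0, 0.0, 0.0, 0.27, -0.2, -0.19, 0.01, 0.01, None, -0.2, None, None]
top 0.7 [0.07, 0.07, 0.07, 0.0, 0.3, 0.0, 0.0, 0.0, 0.17, 0.0, -0.12, None, None]
top 0.8 [0.07, 0.07, 0.0, 0.01, 0.14, 0.11, 0.11, 0.17, 0.17, 0.0, None, None, None]
side 0.2 [None, None, None, -0.89, -0.88, -0.88, -0.88, -0.88, -0.88, -0.88, -0.88, -0.88, -0.88]
side 0.3 [0.0, 0.02, 0.01, 0.0, 0.01, 0.03, 0.03, 0.0, 0.0, 0.0, 0.0, 0.0, 0.0]
side 0.4 [0.04, 0.08, 0.05, 0.04, 0.01, 0.03, 0.03, 0.0, 0.0, 0.0, 0.0, 0.0, 0.0]
side 0.5 [0.0, 0.09, 0.02, 0.0, None, -0.2, -0.19, 0.05, 0.05, None, -0.04, -0.05, 0.01]
side 0.6 [0.04, 0.0, 0.0, 0.0, 0.27, -0.2, -0.19, 0.0, 0.0, None, -0.04, -0.05, 0.01]
side 0.7 [0.07, 0.07, 0.07, 0.0, 0.28, 0.0, 0.0, 0.16, 0.16, 0.0, 0.0, 0.0, 0.0]
side 0.8 [0.07, 0.07, 0.07, 0.0, 0.14, 0.24, 0.11, 0.16, 0.17, 0.0, 0.1, 0.03, 0.03]
```

>>> {"op": "servo_tool", "data": {
  "rows": [17,-29,0,0,0.55,34,-57,0,1,0.55,52,-86,0,1,0.55,69,-114,0,2,0.55,86,-143,0,2,0.55,103,-172,0,3,0.55,120,-200,0,3,0.55,138,-229,0,4,0.55,155,-257,0,5,0.55,172,-286,0,6,0.55]
}}

```text
time_s: 2.28
tool_pos: [0.3807, 0.3284, 0.2339]
tool_rot: [-19.1, 89.9, 58.3]
force: [0.2, -0.1, 0.2]
grip_width: 0.0398
```

```bash
python3 -c "
from h import *
o=get_obs();print({k:np.round(v,3).tolist() for k,v in o.items()})"
```

```text
{'time_s': 2.283, 'qpos': [-51.287, 0.287, 7.527, 103.901, -0.052, 75.764, 33.643], 'joint_velocities': [22.935, -11.049, 20.907, 11.1, 1.24, -0.356, 54.862], 'effort': [-2.279, -30.441, -1.179, -30.877, -0.102, 0.248, -1.033], 'tool_pos': [0.381, 0.328, 0.234], 'tool_rot': [-19.109, 89.948, 58.282], 'force': [0.224, -0.058, 0.219], 'wrist_torque': [0.011, -0.033, 0.001], 'grip_width': 0.04}
```

>>> {"op": "servo_tool", "data": {
  "rows": [18,-32,0,0,0.55,36,-64,0,0,0.55,53,-96,0,0,0.55,68,-128,0,0,0.55,80,-160,0,0,0.55,88,-194,0,0,0.55,94,-228,0,0,0.55,98,-262,0,0,0.55,100,-296,0,0,0.55,100,-330,0,0,0.55]
}}

```text
time_s: 3.12
tool_pos: [0.4802, -0.0019, 0.2338]
tool_rot: [-58.2, 89.9, 19.1]
force: [0.0, -0.6, -0.9]
grip_width: 0.0392
```

>>> {"op": "servo_tool", "data": {
  "rows": [0,-32,0,0,0.55,-3,-64,0,0,0.55,-6,-96,0,0,0.55,-10,-128,0,0,0.55,-15,-160,0,0,0.55,-20,-192,0,0,0.55,-27,-224,0,0,0.55,-34,-256,0,0,0.55,-43,-290,0,0,0.55,-43,-320,0,0,0.55]
}}

```text
time_s: 3.95
tool_pos: [0.4352, -0.3227, 0.2342]
tool_rot: [-60.3, 89.9, 16.9]
force: [0.5, -0.3, 0.4]
grip_width: 0.0389
```

>>> {"op": "servo_tool", "data": {
  "rows": [0,0,-20,0,0.55,0,0,-40,0,0.55,0,0,-60,0,0.55,0,0,-80,0,0.55,0,0,-100,0,0.55,0,0,-110,0,0.55,0,0,-110,0,0.55,0,0,-110,0,0.55]
}}

```text
time_s: 4.62
tool_pos: [0.4371, -0.3203, 0.1238]
tool_rot: [113.6, 90.0, -169.0]
force: [-0.1, -0.3, 0.2]
grip_width: 0.0394
```

```bash
python3 - <<'E'
from h import *
from scipy.spatial.transform import Rotation as R
o=get_obs();print({k:np.round(v,4).tolist() for k,v in o.items()}, finger_overhang)
M=R.from_euler("xyz",o["tool_rot"],degrees=True).as_matrix();print(M.round(3),np.degrees(np.arctan2(M[1,2],M[0,2])))
p=read_camera("wrist");T=np.eye(4);T[:3,:3]=M;T[:3,3]=o["tool_pos"];p["cam_to_world"]=T@p["tool_from_camera"]
cv2.imwrite("pics/w1.png",p["frame"]);np.savez("w1.npz",W=pts(p),f=p["frame"])
for n in("top","side"):
    p=read_camera(n);f=p["frame"];cv2.imwrite(f"pics/{n}2.png",cv2.resize(f[100:300,200:460],None,fx=3,fy=3))
E
```

```text
{'time_s': 4.6167, 'qpos': [-9.73, 13.0502, 48.6356, 107.7741, -10.8576, 63.9408, 120.3115], 'joint_velocities': [-0.1486, -1.1552, 0.3888, -1.5273, 0.3091, 0.1023, -0.0419], 'effort': [-0.0536, -28.3468, 5.0286, -27.1405, 0.0369, 0.0809, 0.0172], 'tool_pos': [0.4371, -0.3203, 0.1238], 'tool_rot': [113.6265, 89.9805, -169.0414], 'force': [-0.0562, -0.3351, 0.1995], 'wrist_torque': [-0.0236, 0.0094, 0.0133], 'grip_width': 0.0394} 0.011
[[-0.    -0.976  0.219]
 [-0.     0.219  0.976]
 [-1.     0.    -0.   ]] 77.33217235141858
```

View pics/w1.png

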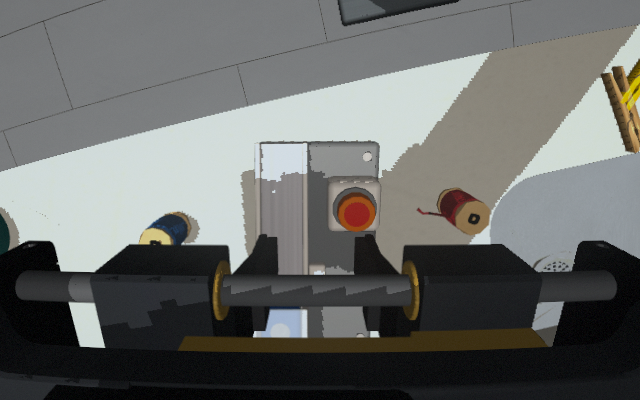

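View pics/side2.png

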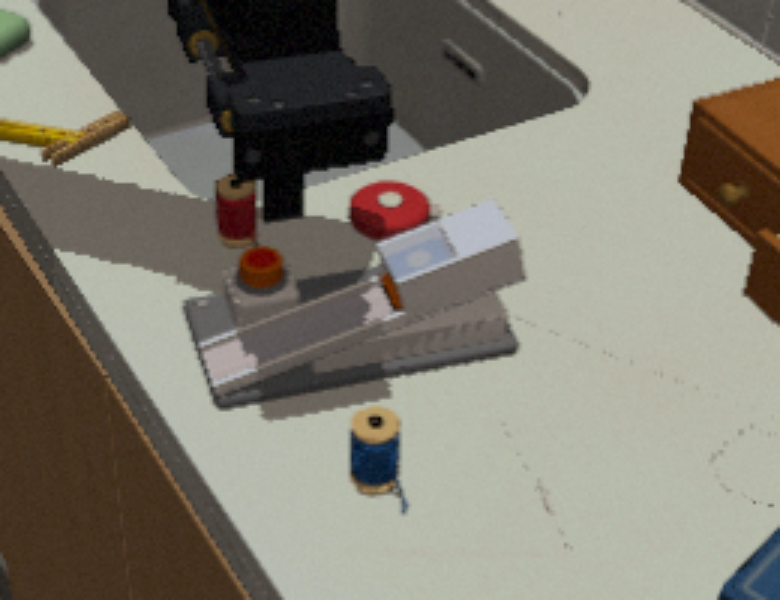

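```bash
python3 - <<'E'
from h import *
d=np.load("w1.npz");W=d["W"];f=d["f"]
hsv=cv2.cvtColor(f,cv2.COLOR_BGR2HSV)
m=((hsv[...,0]<14)|(hsv[...,0]>172))&(hsv[...,1]>150)
m[:, :325]=0;m[:,385:]=0;m[:180]=0;m[240:]=0
q=W[m];t=q[(q[:,2]>.042)&(q[:,2]<.05)]
print(len(q),len(t),t.mean(0).round(4),((t.min(0)+t.max(0))/2).round(4),np.ptp(t,axis=0).round(4))
# dispenser points -> yaw via footprint edges and wall
R=(W[...,0]<.48)&(W[...,2]>.006)&(W[...,2]<.08)&(abs(W[...,1]+.33)<.08)
R[240:]=0
q=W[R];r=cv2.minAreaRect((q[:,:2]*1000).astype(np.float32));print(r,cv2.boxPoints(r).round(1).tolist())
# in dispenser frame
c,s=np.cos(np.radians(-12.5)),np.sin(np.radians(-12.5))
k=t.mean(0)
l=(q-k)@np.array([[c,-s,0],[s,c,0],[0,0,1]])
for x in range(-30,31,10):
    b=l[(abs(l[:,0]*1000-x)<3)]
    print(x,[(y,round(float(np.median(b[abs(b[:,1]*1000-y)<1.5][:,2]*1000)),1)) if (abs(b[:,1]*1000-y)<1.5).any() else None for y in range(-78,-30,4)])
    print("  ymin",round(b[:,1].min()*1000,1),'ymax',round(b[:,1].max()*1000,1))
E
```

```text
1138 1074 [ 0.4425 -0.2937  0.0458] [ 0.4432 -0.2934  0.045 ] [0.0261 0.026  0.0058]
((431.59197998046875, -318.0151672363281), (94.85501861572266, 80.72095489501953), 77.4789810180664) [[381.8999938964844, -355.6000061035156], [460.70001220703125, -373.1000061035156], [481.29998779296875, -280.5], [402.5, -263.0]]
-30 [None, (-74, -21.9), (-70, -22.4), (-66, -26.8), (-62, -26.6), (-58, -26.7), (-54, -26.8), (-50, -26.8), (-46, -26.9), (-42, -26.4), (-38, -22.3), (-34, -23.7)]
  ymin -72.7 ymax 20.9
-20 [None, (-74, -19.3), (-70, -20.0), (-66, -24.1), (-62, -24.4), (-58, -24.0), (-54, -24.4), (-50, -24.1), (-46, -24.2), (-42, -24.2), (-38, -19.9), (-34, -21.2)]
  ymin -72.8 ymax 20.3
-10 [None, (-74, -17.1), (-70, -17.6), (-66, -21.6), (-62, -21.9), (-58, -21.8), (-54, -21.7), (-50, -21.9), (-46, -21.7), (-42, -21.6), (-38, -17.5), (-34, -34.9)]
  ymin -73.0 ymax 20.0
0 [None, (-74, -14.6), (-70, -15.0), (-66, -19.3), (-62, -19.3), (-58, -19.2), (-54, -19.4), (-50, -19.3), (-46, -19.2), (-42, -19.8), (-38, -15.0), (-34, -35.3)]
  ymin -73.0 ymax 20.6
10 [None, (-74, -11.9), (-70, -12.6), (-66, -16.9), (-62, -16.8), (-58, -16.9), (-54, -16.9), (-50, -16.9), (-46, -16.7), (-42, -16.8), (-38, -12.9), (-34, -35.3)]
  ymin -73.0 ymax 20.0
20 [None, (-74, -10.4), (-70, -10.4), (-66, -14.6), (-62, -14.4), (-58, -14.1), (-54, -14.3), (-50, -14.4), (-46, -14.1), (-42, -14.6), (-38, -10.4), (-34, -35.1)]
  ymin -73.3 ymax 18.5
30 [None, None, None, None, None, None, None, None, None, None, None, (-34, -36.0)]
  ymin -34.4 ymax 21.3
```

>>> {"op": "servo_tool", "data": {
  "rows": [0,0,-12,0,0.55,0,0,-24,0,0.55,0,0,-36,0,0.55,0,0,-46,0,0.55,0,0,-54,0,0.55,0,0,-60,0,0.55,0,0,-60,0,0.55,0,0,-60,0,0.55]
}}

```text
time_s: 5.43
tool_pos: [0.4368, -0.3203, 0.0632]
tool_rot: [100.8, 90.0, 178.1]
force: [0.7, 0.2, 0.8]
grip_width: 0.039
```

```bash
python3 - <<'E'
from h import *
for n in("side","wrist"):
    p=read_camera(n);f=p["frame"]
    cv2.imwrite(f"pics/{n}3.png",cv2.resize(f[130:290,220:420],None,fx=4,fy=3.75) if n=="side" else f)
E
```

```text
(no output)
```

View pics/side3.png

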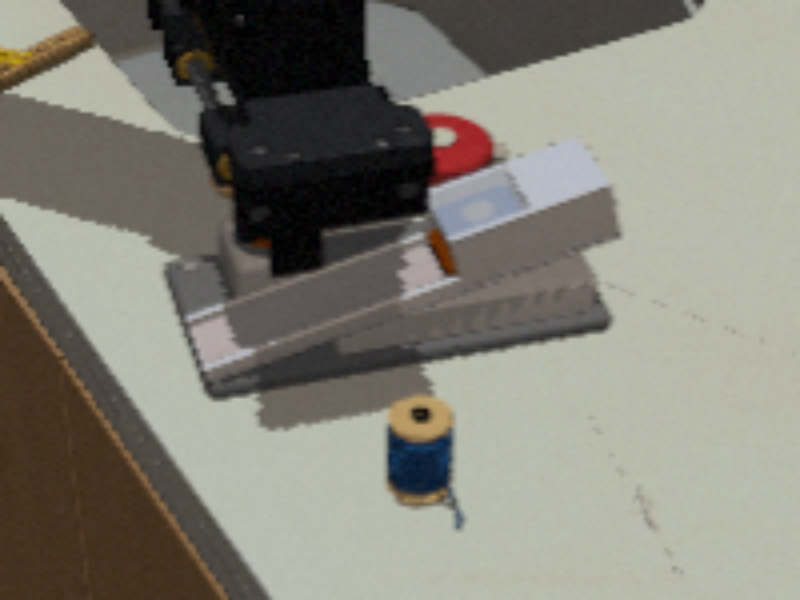

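View pics/wrist3.png

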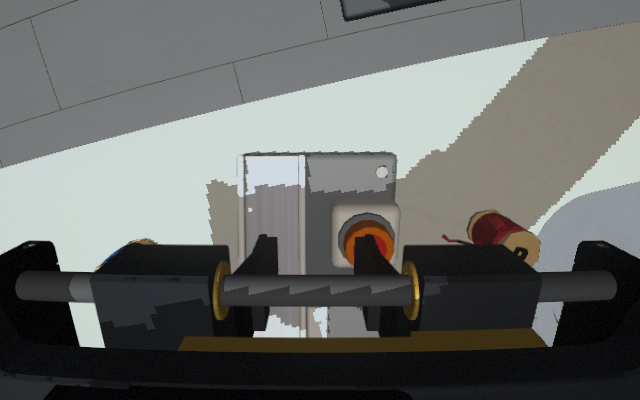

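>>> {"op": "servo_tool", "data": {
  "rows": [0,0,-4,0,0.55,0,0,-8,0,0.55,0,0,-12,0,0.55,0,0,-15,0,0.55,0,0,-16,0,0.55,0,0,-16,0,0.55,0,0,-16,0,0.55,0,0,-16,0,0.55,0,0,-16,0,0.55,0,0,-16,0,0.55]
}}

```text
time_s: 6.37
tool_pos: [0.4378, -0.3205, 0.0484]
tool_rot: [-80.4, 89.9, -3.1]
force: [0.3, 0.2, 6.2]
grip_width: 0.0389
```

```bash
python3 - <<'E'
from h import *
o=get_obs();print(o["tool_pos"],o["force"],o["grip_width"],o["time_s"])
for n in("side","wrist","top"):
    p=read_camera(n);f=p["frame"]
    cv2.imwrite(f"pics/{n}4.png",f if n=="wrist" else cv2.resize(f[130:290,220:420],None,fx=4,fy=3.75))
E
```

```text
[ 0.43779919 -0.32053429  0.04839631] [0.30207334 0.19384622 6.1652942 ] 0.038911592315523505 6.3667
```

View pics/side4.png

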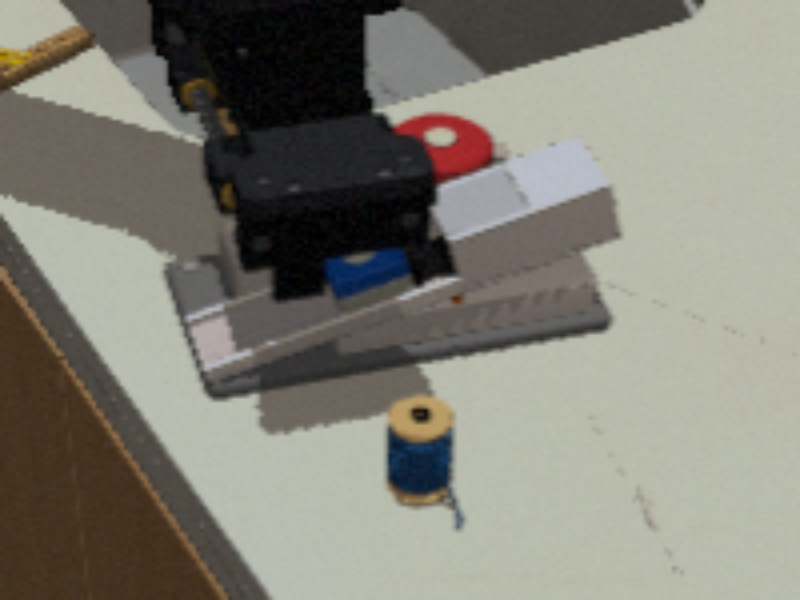

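View pics/wrist4.png

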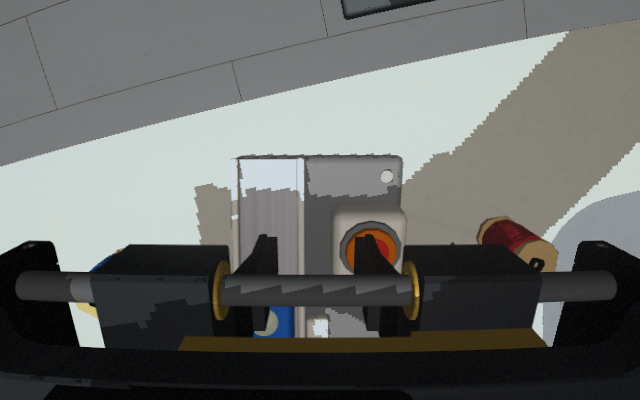

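>>> {"op": "servo_tool", "data": {
  "rows": [0,0,0,0,0.55,0,0,0,0,0.55,0,0,0,0,0.55,0,0,0,0,0.55,0,0,0,0,0.55,0,0,0,0,0.55,0,0,0,0,0.55,0,0,0,0,0.55,0,0,0,0,0.55,0,0,0,0,0.55]
}}

```text
time_s: 7.35
tool_pos: [0.4378, -0.3206, 0.0484]
tool_rot: [-82.2, 89.9, -4.9]
force: [0.5, 0.5, 6.5]
grip_width: 0.039
```

```bash
python3 - <<'E'
from h import *
o=get_obs();print(o["tool_pos"],o["force"],o["grip_width"],o["time_s"])
p=read_camera("side");f=p["frame"];g=cv2.resize(f[130:290,220:420],None,fx=4,fy=3.75);cv2.imwrite("pics/side5.png",g)
print(np.abs(g.astype(int)-cv2.imread("pics/side4.png")).max(-1)[230:320,270:480].mean())
W=pts(p);k=np.array([.4428,-.2935,0])
for r in cut_out("tablet",p)[:1]:
    q=W[r["pixels"]];q=q[np.isfinite(q).all(1)];c,s=np.cos(np.radians(-12.5)),np.sin(np.radians(-12.5))
    l=(q-k)@np.array([[c,-s,0],[s,c,0],[0,0,1]]);print(r["score"],np.percentile(l,[3,50,97],axis=0).round(4))
for t in("red_spool","blue_spool","tape_measure"):
    for r in cut_out(t,p)[:1]: print(t,np.nanmedian(W[r["pixels"]],0).round(3))
E
```

```text
[ 0.43776107 -0.32057086  0.04837865] [0.45400447 0.51672505 6.4705584 ] 0.039007583749923774 7.35
3.604021164021164
0.65 [[ 0.0132 -0.0696  0.0371]
 [ 0.0274 -0.0674  0.0518]
 [ 0.0434 -0.0555  0.0594]]
blue_spool [ 0.432 -0.451  0.031]
```

View pics/side5.png

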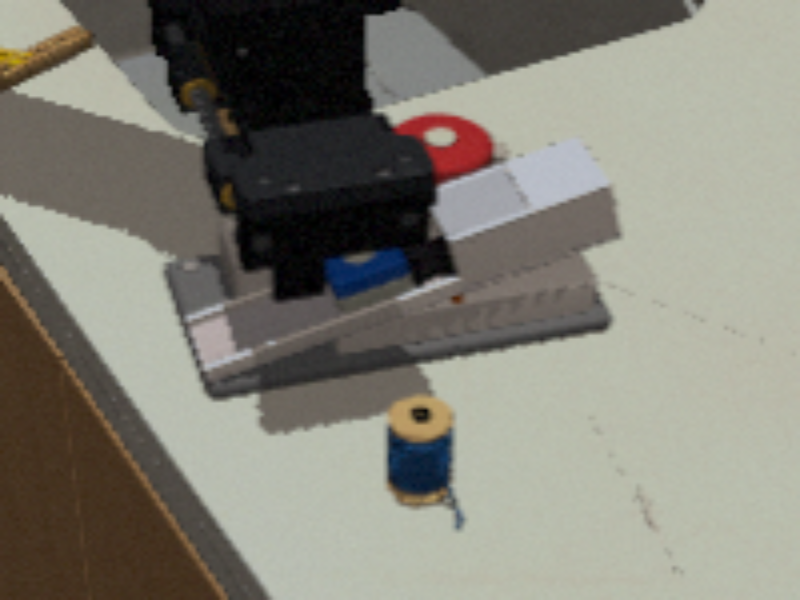

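```bash
python3 -c "
from cell import *
print(sign_off())"
```

```text
the job is handed in; nothing more can be done
None
```

I pressed the key fully down with one finger, with the other finger already over the chute, and it stopped the tablet. The job was handed in at about 7.5 s of the 32 s, still holding like that; no verdict is reported.

**Key:** in the last reading the fingertips stood at about 37.4 mm, which is full travel within about 0.4 mm. The upward force on the tool was a steady 6.5 N, more than the 4.2 N spring.

**Tablet:** the side picture looked the same one second apart, so it is at rest against the finger. Its centre is about 28 mm up the chute from the key. I put that at roughly +15 mm in the chute frame, inferred from where the chute's low end lies rather than measured directly. It lies flat in the chute, clear of the gate.

**Loose things:** the blue reel was re-measured and had not moved beyond measuring error. The tape measure and red reel were not detected in the last side picture, where the arm hides them in part. They still looked untouched, the tape measure in that side picture and the red reel in the wrist picture taken after the press.

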